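# Set up a saddle drill jig on a clamped bar

## Task

Hang the steel saddle over the horizontal square bar of the stand, so that it sits level on the bar between the two collars, and let go of it. Then lay the plain spacer ring flat in the nest on top of the saddle, and after it the drill bush, its narrow neck pointing up, flat on the ring. Set each piece down gently and do not drop it.

Things in the scene. Friction and masses are not known exactly. Their poses are not given: they have to be found in the camera images.
- stand: Grey bar stand, fixed to the bench. Base plate 90 x 250 x 12 mm; two uprights 22 mm thick at y = +-107 mm (tops of their straps at z = 101 mm) hold a 25 x 25 mm square steel bar, 280 mm long, flat side up,, along y with its centre line at z = 85 mm. Origin: centre of the base's underside; z up.
- collars: Two dark square collars fixed on the bar, 37 x 37 mm, 12 mm wide (top 6 mm above the bar, with a small screw head), at y = +-35 to +-47 mm, so with 70 mm of bare bar between them; elsewhere along the bar each time. Origin: on the flat top of the bar (on its centre line, 97.5 mm above the bench) midway between the collars, where the saddle's crown belongs. y along the bar, z up.
- saddle: Steel saddle, an upside-down U, 52 (x) by 60 (y) by 73 mm tall, about 0.65 kg, standing on its two legs. The slot between the legs runs along y, 30 mm wide (flared to 34 mm at the foot), 45 mm deep to its flat roof. Grip the flat outer faces of the legs (x = +-26 mm).. Origin: centre of the underside; z up. Either way round is right.
- saddle_crown (a point): Point on the saddle: centre of the slot's flat roof, 45 mm above the saddle's origin; rests on the bar's top when the saddle hangs.
- nest_floor (a point): Centre of the nest's flat floor on top of the saddle, 55 mm above the saddle's origin, same axes. The nest is two crescent lugs 18 mm high at its +y and -y sides (inner radius 22 mm, flared to 24 mm in the top 4 mm, outer radius 29 mm), with gaps at least 30 mm wide at the +x and -x sides for the fingers.
- spacer: Plain flat steel ring, 40 mm outer diameter, 24 mm bore, 12 mm thick, lying on the bench. Origin: centre of its underside; z up.
- bush: Drill bush of steel: a flange of 40 mm diameter, 10 mm thick, with a narrow round neck of 22 mm diameter standing 14 mm above it (24 mm tall in all) and a 10 mm hole right through; it lies on its flange, neck up. Origin: centre of the flange's underside; z up. Grip it by the neck.
There are look-alikes about, which are no part of the job. Leave any blue look-alike of the bush alone. Of the things that look like the saddle, take the one that is farthest to the robot's right at the start.

How it is judged (in metres and radians):
On the way, in this order (a step that is already met when the one before it is completed fails the run):
1. the saddle hangs on the bar between the collars, level and let go (y of saddle_crown in the frame of collars between -0.007 and 0.007 m and x of saddle_crown in the frame of collars between -0.005 and 0.005 m and z of saddle_crown in the frame of collars between -0.003 and 0.003 m and angle between saddle's own z axis and vertical below 0.06 rad and angle between the y axis of saddle and the y axis of collars, either way round below 0.15 rad and contact force between the fingers and saddle below 0.2 N and linear speed of saddle below 0.02 m/s), for 0.2 s.
2. the spacer ring lies flat on the floor of the nest, let go, the saddle still hanging (y of saddle_crown in the frame of collars between -0.007 and 0.007 m and x of saddle_crown in the frame of collars between -0.005 and 0.005 m and z of saddle_crown in the frame of collars between -0.003 and 0.003 m and angle between saddle's own z axis and vertical below 0.06 rad and angle between the y axis of saddle and the y axis of collars, either way round below 0.15 rad and horizontal distance between spacer and nest_floor below 0.005 m and z of spacer in the frame of nest_floor between -0.0025 and 0.0025 m and angle between the z axis of spacer and the z axis of saddle, either way round below 0.06 rad and angle between spacer's own z axis and vertical below 0.15 rad and contact force between the fingers and spacer below 0.2 N and linear speed of spacer below 0.02 m/s), for 0.2 s.
3. the drill bush lies flat on the ring in the nest, neck up, let go (y of saddle_crown in the frame of collars between -0.007 and 0.007 m and x of saddle_crown in the frame of collars between -0.005 and 0.005 m and z of saddle_crown in the frame of collars between -0.003 and 0.003 m and angle between saddle's own z axis and vertical below 0.06 rad and angle between the y axis of saddle and the y axis of collars, either way round below 0.15 rad and horizontal distance between each of spacer, bush and nest_floor below 0.005 m and z of spacer in the frame of nest_floor between -0.0025 and 0.0025 m and angle between the z axis of each of spacer, bush and the z axis of saddle, either way round below 0.06 rad and angle between each of spacer, bush's own z axis and vertical below 0.15 rad and z of bush in the frame of nest_floor between 0.0095 and 0.0145 m and contact force between the fingers and bush below 0.2 N and linear speed of bush below 0.02 m/s), for 0.2 s.
At the end, for the whole second after the job is handed in: Saddle on the bar: crown within 3 mm in height, 5 mm across, 7 mm along of the collars' midpoint; tilt < 0.06, in line to 0.15 rad. Ring on the nest floor, bush neck up on it: each within 5 mm of centre, 2.5 mm in height, 0.08 rad of the floor, 0.15 rad of level. All released, at rest (all of step 3 and contact force between the fingers and saddle below 0.2 N and linear speed of each of saddle, spacer below 0.02 m/s and contact force between the fingers and spacer below 0.2 N); the robot touches nothing.
It fails at once if the saddle is dropped (moves faster than 0.6 m/s with no finger touching it) (contact force between the fingers and saddle below 0.01 N and linear speed of saddle above 0.6 m/s).
It fails at once if the spacer ring is dropped (moves faster than 0.6 m/s with no finger touching it) (contact force between the fingers and spacer below 0.01 N and linear speed of spacer above 0.6 m/s).
It fails at once if the drill bush is dropped (moves faster than 0.6 m/s with no finger touching it) (contact force between the fingers and bush below 0.01 N and linear speed of bush above 0.6 m/s).
It also fails if it takes over 72 s, if anything falls off the work surface, if the arm or the gripper's body presses on something with over 40 N, if the wrist force passes 120 N, or if a joint passes its speed limit or range.

## Robot

A 6-joint arm with a two-finger parallel gripper is mounted at the origin on a cart in front of the work surface, level with it; the furniture and walls round the work are solid. World frame = base frame: x ahead of the robot, y to its left, z up, the work surface at z = 0. Lengths are in mm, angles in degrees, forces in N, time in s.
With the tool pointing down it reaches from about 350 to 775 mm from the base axis. Payload 7.3 kg.
Tool frame: the origin (TCP) lies midway between the tips of the shut fingers; the grasp point (between the pads) lies 19 mm behind it; z points along the fingers, y is the line along which they close (so a half turn about z gives the same grasp; the last joint's range is limited). The gripper opens to 92 mm and grips with 3 to 60 N. Pads are 19 mm wide; open, the fingers measure 130 mm over their backs; the gripper's body (75 mm by 190 mm) begins 47 mm behind the grasp point.
Start: joints at [63.999, 19.595, 87.324, -0, 73.075, -8.365], TCP at [159.041, 500.351, 226.741] pointing down, gripper open.
Joint ranges: [-145.02, 145.02], [-44.19, 115.74], [2.07, 154.8], [-57.11, 237.11], [16.16, 152.29], [-177.93, 177.93]. Speed limits (degrees/s): [147.25, 147.25, 180, 180, 180, 180].

## Interface

Orientations are given as a 3x3 rotation matrix whose columns are the frame's x, y, z axes.
In Python, from workcell import * gives the robot as it stands.
- The arm moves only by the shell command python3 -m pendant 'ROWS' [FORCE]. ROWS is JSON, a list of rows, each a list of 7 numbers: the shift along the tool's x, y, z in cm, then the turn, a rotation vector about the tool's x, y, z in rad, then the opening, from -1 (shut) to 1 (fully open). In form: [[dx, dy, dz, wx, wy, wz, gripper], ...]. A call has 1 to 5 rows; each row shifts and turns the commanded pose from where the row before left it, along the tool's axes as they then stand; what a row does not reach is not made up. A row lasts 1/8 s, in which the tool goes at most 62.5 mm and 10.7 degrees, less where a joint would pass 70% of its speed; a pose out of reach is approached as far as the arm can. A call is refused whole if a number of a shift passes 6.25 or a number of a turn 0.188, either way. A call with a gripper value outside its range is refused whole. The fingers move at their own pace and stop on an object; FORCE is the grip in N (left out, the last holds). Time passes only in rows, so rows that do not move let the fingers close. It gives the time, the measured TCP pose, the force, the opening and the grip force at its end, in the units of the state.
- get_state(): the state, without advancing time (a new reading comes with each control period).
- grab_frame(name): name is "side" or "top" or "wrist"; returns a dict with "pixels" (400x640x3 uint8, red, green, blue), "mtx" (3x3 intrinsics, pixels), "R" (3x3) and "t" (3): a world point X has camera coordinates R X + t; the wrist camera has in their place "hand_eye" (4x4, takes a point from camera to tool coordinates, whose origin is the TCP and whose axes are the flange's). Camera axes: x right, y down, z forward; pixel columns grow to the right and rows downward; lengths in mm; the calibration is good to about 2 mm. A picture is of the moment at which its call begins: read the wrist's pose just before it. There is no depth.
- hand_in(): hands the job in; it is judged then, once.
The state is a dict: "time_s": time; "joints": joint angles; "joint_velocities": joint speeds; "effort": joint torques, N m; "eef_pos": TCP position; "eef_rot": TCP orientation; "force": force on the tool from outside, world axes, zero at the start; "ft_torque": the same for the moment, N m; "opening": opening from 0.0 (shut) to 1.0 (fully open); "gripper_force": force on a finger pad.
Only numpy, scipy, OpenCV 4.12 (cv2) and the standard library are available. Lean on these libraries where they do the work, as an engineer would, in place of code of your own. Each camera call takes 0.05 s, during which the arm holds its last target. There are 200 camera calls.

## Working session

There is one attempt and no reset: what is moved stays moved. The work goes in short steps, Python scripts to look and compute and a shell command to move; the robot and the scene stay as the last step left them, time stands still between calls to the robot, and variables do not carry over. Pictures are saved under pics/ and viewed, at most 10 in all, crops included, and the job is handed in when it is done.

```bash
mkdir -p pics && python3 - <<'E'
from workcell import *
import cv2,numpy as np
for n in ("side","top"):
    f=grab_frame(n); cv2.imwrite(f"pics/{n}0.png",f["pixels"][:,:,::-1]); np.savez(f"pics/{n}.npz",**{k:np.array(v) for k,v in f.items() if k in("pixels","mtx","R","t")})
    print(n,f["mtx"],f["R"],f["t"])
s=get_state();print(s["time_s"],s["eef_pos"],s["eef_rot"],s["force"])
E
```

```text
side [[421.73638109   0.         319.01245419]
 [  0.         421.73638109 201.32334157]
 [  0.           0.           1.        ]] [[ 0.96521761 -0.26037534 -0.02365703]
 [-0.15933576 -0.514086   -0.84280941]
 [ 0.20728504  0.81726389 -0.53769196]] [-516.16260932  118.95149892 1121.0685411 ]
top [[396.1229102    0.         314.56677251]
 [  0.         396.1229102  197.68893221]
 [  0.           0.           1.        ]] [[-0.00455042 -0.99994201  0.00976059]
 [-0.9898659   0.00311877 -0.141971  ]
 [ 0.14193233 -0.0103077  -0.98982269]] [ -60.69587334  523.02912931 1209.75227135]
0.1 [158.892987   500.00869728 226.10935524] [[-9.53003010e-01  3.02960306e-01 -5.61431039e-04]
 [ 3.02960786e-01  9.53002198e-01 -1.25403029e-03]
 [ 1.55123613e-04 -1.36518623e-03 -9.99999056e-01]] [ 0.31300426  0.4917914  -0.37485476]
```

View pics/top0.png

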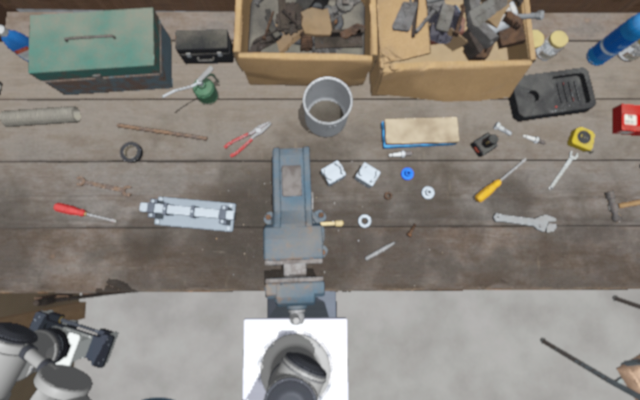

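View pics/side0.png

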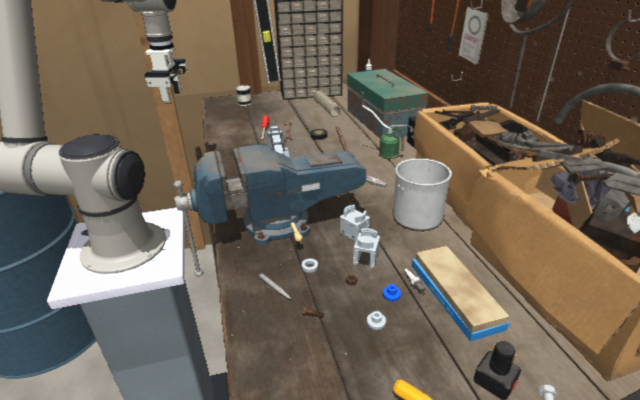

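The top view shows two saddle-like pieces at (333,172) and (368,174). The bush candidates are blue (407,173) and white (428,192). The ring is at (364,220), with small brown/black rings at (388,196) and (131,152). The stand is at (188,213). I choose the saddle at (368,174), which is farthest right, the white bush and the light ring, and I'll check them in close crops.

```bash
python3 - <<'E'
import cv2
t=cv2.imread("pics/top0.png");s=cv2.imread("pics/side0.png")
import numpy as np
def crop(im,x0,y0,w,h,k,name,g):
    c=cv2.resize(im[y0:y0+h,x0:x0+w],None,fx=k,fy=k,interpolation=cv2.INTER_CUBIC)
    for x in range((x0+g-1)//g*g,x0+w,g): cv2.putText(c,str(x),(int((x-x0+.5)*k)-12,10),0,.4,(0,255,255),1); c[:,int((x-x0+.5)*k)][::4]=(0,255,255)
    for y in range((y0+g-1)//g*g,y0+h,g): cv2.putText(c,str(y),(0,int((y-y0+.5)*k)+4),0,.4,(0,255,255),1); c[int((y-y0+.5)*k),::4]=(0,255,255)
    return c
cv2.imwrite("pics/c1.png",crop(t,318,156,122,74,6.5,"",10))
a=crop(t,136,190,106,46,7.5,"",10)
cv2.imwrite("pics/c2.png",a)
cv2.imwrite("pics/c3.png",crop(s,296,200,100,140,4.2,"",10)[:600])
E
```

```text
(no output)
```

View pics/c1.png

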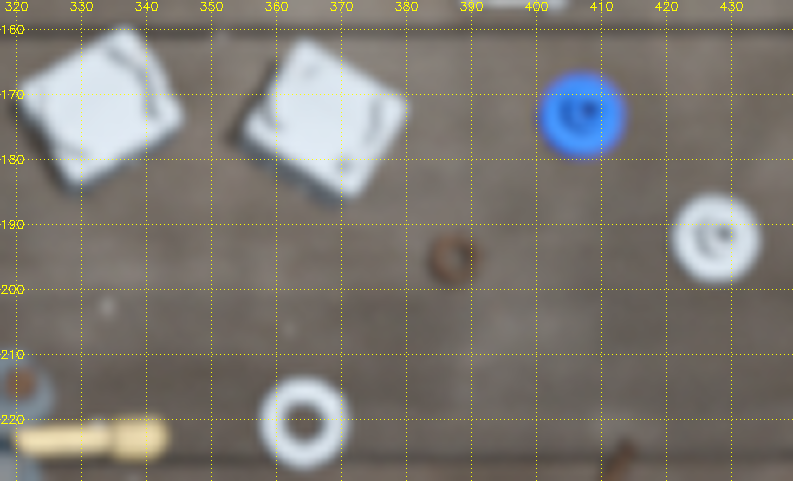

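View pics/c2.png

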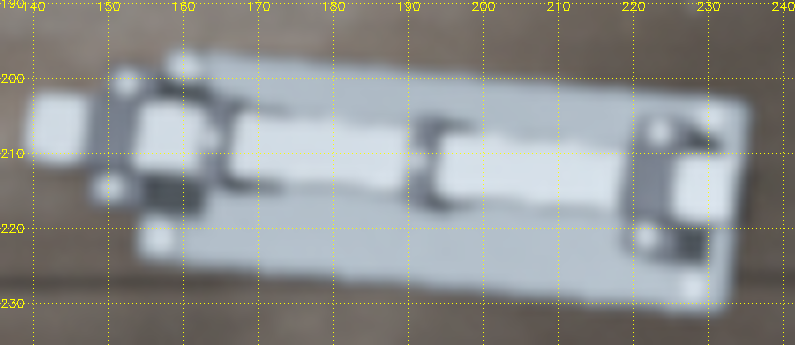

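```bash
cat > h.py <<'E'
from workcell import *
import numpy as np, cv2
from scipy.spatial.transform import Rotation as Ro
def load(n):
    return np.load(f"pics/{n}.npz")
def ray(f,px,z):
    d=f["R"].T@np.linalg.inv(f["mtx"])@np.array([px[0],px[1],1.]); c=-f["R"].T@f["t"]
    return c+d*(z-c[2])/d[2]
def tri(fs,pxs):
    A=[];b=[]
    for f,p in zip(fs,pxs):
        d=f["R"].T@np.linalg.inv(f["mtx"])@np.array([p[0],p[1],1.]);d/=np.linalg.norm(d)
        P=np.eye(3)-np.outer(d,d);A.append(P);b.append(P@(-f["R"].T@f["t"]))
    return np.linalg.lstsq(np.vstack(A),np.hstack(b),rcond=None)[0]
def wrist(name=None):
    s=get_state(); f=grab_frame("wrist")
    T=np.eye(4);T[:3,:3]=s["eef_rot"];T[:3,3]=s["eef_pos"]
    M=np.linalg.inv(T@np.array(f["hand_eye"]))
    g=dict(pixels=np.array(f["pixels"]),mtx=np.array(f["mtx"]),R=M[:3,:3],t=M[:3,3])
    if name: np.savez(f"pics/{name}.npz",**g); cv2.imwrite(f"pics/{name}.png",g["pixels"][:,:,::-1])
    return g
def proj(f,X):
    c=f["R"]@np.array(X,float)+f["t"];p=f["mtx"]@c;return p[:2]/p[2]
def go(pos,ydir=None,s=None):
    """tool-frame shift (cm) and turn (rad) to reach pos with tool z down, tool y along angle ydir (deg, world)"""
    s=s or get_state();R=np.array(s["eef_rot"]);p=np.array(s["eef_pos"])
    d=R.T@(np.array(pos)-p)/10
    if ydir is None: w=np.zeros(3)
    else:
        best=None
        for a in (ydir,ydir+180):
            a=np.radians(a);y=np.array([np.cos(a),np.sin(a),0]);z=np.array([0,0,-1.]);G=np.c_[np.cross(y,z),y,z]
            v=Ro.from_matrix(R.T@G).as_rotvec()
            if best is None or np.linalg.norm(v)<np.linalg.norm(best): best=v
            print("opt",v.round(3))
        w=best
    print("shift cm",d.round(2),"turn",w.round(3),"tcp",p.round(1),"yaw_y",np.degrees(np.arctan2(R[1,1],R[0,1])).round(2),"t",s["time_s"],"J6",np.round(s["joints"][5],1))
E
python3 - <<'E'
from h import *
t=load("top");s=load("side")
print("saddle",ray(t,(367.5,173.5),60), [ray(t,p,65).round(0) for p in((364,161),(380,171),(371,186),(355,176))])
print("ring",ray(t,(364,220.5),12),"bush",ray(t,(427.7,192),12))
print("bar", [ray(t,p,97.5).round(1) for p in ((144.5,206.5),(229,215))], "mid",ray(t,(179.5,209.5),97.5))
print("vise", tri((t,s),((310,150),(362,165))), tri((t,s),((275,228),(210,150))))
f=grab_frame("wrist");print(f["mtx"],f["hand_eye"])
go((430,355,280),93)
E
```

```text
saddle [ 595.38274242 -228.16014321   60.        ] [array([ 634., -217.,   65.]), array([ 602., -267.,   65.]), array([ 555., -237.,   65.]), array([ 587., -188.,   65.])]
ring [ 452.41365365 -220.43287246   12.        ] bush [ 543.87613871 -428.50103391   12.        ]
bar [array([489.3, 443.9,  97.5]), array([463. , 192.4,  97.5])] mid [479.99056991 339.71155975  97.5       ]
vise [643.84767058 -49.03037515 164.21027219] [337.33394295  38.49523012 232.71830522]
[[276.90901302   0.         319.72618024]
 [  0.         276.90901302 194.84941696]
 [  0.           0.           1.        ]] [[-5.60228244e-04 -9.54928298e-01 -2.96836034e-01  8.11565233e+01]
 [ 9.99999695e-01 -6.96710087e-04  3.54000501e-04  2.26499719e-01]
 [-5.44853755e-04 -2.96835745e-01  9.54928397e-01 -1.57287686e+02]
 [ 0.00000000e+00  0.00000000e+00  0.00000000e+00  1.00000000e+00]]
opt [-0.001 -0.    -0.36 ]
opt [-1.000e-03  2.000e-03  2.781e+00]
shift cm [-30.23  -5.62  -5.38] turn [-0.001 -0.    -0.36 ] tcp [158.9 500.1 226.2] yaw_y 72.36 t 0.15 J6 -8.4
```

```bash
python3 - <<'E'
from h import *
go((515,328,260),72)
E
```

```text
opt [-0.001 -0.     0.006]
opt [ 0.000e+00 -2.000e-03 -3.135e+00]
shift cm [-39.15  -5.61  -3.38] turn [-0.001 -0.     0.006] tcp [158.9 500.1 226.2] yaw_y 72.36 t 0.15 J6 -8.4
```

```bash
python3 -m pendant '[[-3,-0.5,-1,0,0,0,1],[-5.5,-0.8,-1,0,0,0,1],[-5.5,-0.8,-1,0,0,0,1],[-5.5,-0.8,-0.4,0,0,0,1],[-5.5,-0.8,0,0,0,0,1]]' && python3 -m pendant '[[-5.5,-0.8,0,0,0,0,1],[-5.5,-0.8,0,0,0,0,1],[-3,-0.3,0,0,0,0,1],[0,0,0,0,0,0,1],[0,0,0,0,0,0,1]]' && python3 - <<'E'
from h import *
g=wrist("w1"); s=get_state();print(s["eef_pos"],s["joint_velocities"])
im=g["pixels"][:,:,::-1];print(proj(g,(480,340,97.5)))
cv2.imwrite("pics/w1b.png",cv2.resize(im,None,fx=1.25,fy=1.25,interpolation=cv2.INTER_CUBIC))
E
```

```text
time_s: 0.78
eef_pos: [387.6, 388.4, 261.0]
eef_rot: [[-0.953, 0.303, 0.0], [0.303, 0.953, 0.001], [-0.0, 0.001, -1.0]]
force: [-0.2, 1.0, 0.2]
opening: 1.001
gripper_force: 0.0
time_s: 1.4
eef_pos: [513.0, 329.1, 260.4]
eef_rot: [[-0.953, 0.303, -0.001], [0.303, 0.953, -0.0], [0.001, -0.0, -1.0]]
force: [-0.2, 0.1, 0.2]
opening: 0.998
gripper_force: 0.0
[512.7466066  329.37372794 260.65743737] [ 0.5491738  -0.44785908 -0.00552101 -0.10106521 -0.02257438 -0.02901105]
[319.83030655 151.02737568]
```

View pics/w1b.png

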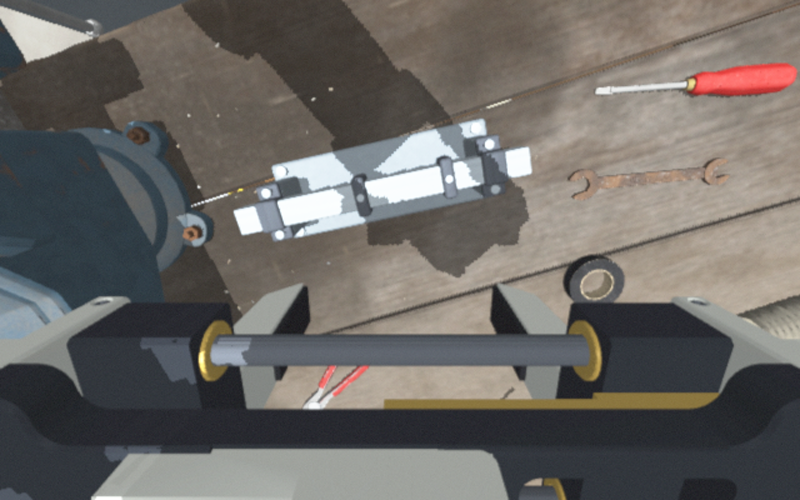

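The wrist view shows the stand with its collars at about (362,195) and (448,178) in the enlarged image, and a bright bare bar between them. I'll fit that patch by code.

```bash
python3 - <<'E'
from h import *
g=load("w1");gr=cv2.cvtColor(g["pixels"],cv2.COLOR_RGB2GRAY)
print(-g["R"].T@g["t"])
for th in (190,205,220):
    n,l,st,c=cv2.connectedComponentsWithStats((gr>th).astype(np.uint8))
    k=l[150,322]; print(th,gr[150,322],st[k],c[k])
    r=cv2.minAreaRect(np.argwhere(l==k)[:,::-1].astype(np.float32)); B=[ray(g,p,97.5) for p in cv2.boxPoints(r)]
    print(np.round(B,1).tolist(),np.mean(B,0).round(1))
print(gr[138:170:1,322])
for k in (0,5): print([int(v) for v in (gr[156+k,280:300])])
E
```

```text
[435.89937142 353.86297558 417.77241075]
190 252 [ 292  133   63   30 1199] [325.53377815 148.04003336]
[[463.6, 310.7, 97.5], [470.3, 379.8, 97.5], [495.2, 378.3, 97.5], [488.7, 307.6, 97.5]] [479.5 344.1  97.5]
205 252 [ 292  133   63   30 1168] [325.37671233 147.91523973]
[[463.7, 310.7, 97.5], [470.5, 379.8, 97.5], [494.6, 378.3, 97.5], [488.0, 307.7, 97.5]] [479.2 344.1  97.5]
220 252 [ 292  133   63   29 1134] [325.51410935 147.88977072]
[[463.8, 310.9, 97.5], [470.7, 379.6, 97.5], [494.4, 378.2, 97.5], [487.7, 307.9, 97.5]] [479.2 344.2  97.5]
[152 233 251 253 253 252 252 252 252 252 251 252 252 253 252 252 252 252
 252 252 251 226 157 133 135 135 135 135 134 133 133 133]
[167, 166, 154, 111, 86, 102, 141, 160, 166, 160, 137, 101, 81, 86, 148, 174, 177, 219, 233, 249]
[170, 170, 170, 166, 125, 95, 105, 125, 132, 126, 109, 91, 85, 77, 80, 134, 162, 169, 167, 167]
```

```bash
cat >> h.py <<'E'
def plan(pos,ydir,n,pad=0,zs=None):
    """rounded row numbers, linear in world, turning about tool z"""
    s=get_state();R=np.array(s["eef_rot"]);p=np.array(s["eef_pos"]);a0=np.degrees(np.arctan2(R[1,1],R[0,1]))
    a1=ydir; a1=a1+360*round((a0-a1)/360); D=np.array(pos)-p
    w=np.ones(n); w[0]=w[-1]=.5
    if n>3: w[1]=w[-2]=.8
    w/=w.sum();a=a0;acc=np.zeros(3)
    for i in range(n):
        t=np.radians(a);x=np.array([-np.sin(t),np.cos(t),0]);y=np.array([np.cos(t),np.sin(t),0]);z=np.array([0,0,-1.])
        acc=acc+D*w[i];d=np.round(np.array([acc@x,acc@y,acc@z])/10,2)
        acc=acc-10*(d[0]*x+d[1]*y+d[2]*z)
        tw=round(-np.radians((a1-a0)*w[i]),3);a-=np.degrees(tw)
        print([*map(float,d),0,0,tw])
    print("tcp",p.round(1),"yaw",round(a0,2),"->",round(a1,2),"J6",round(s["joints"][5],1))
E
python3 - <<'E'
from h import *
plan((575,-257,325),-33,13)
E
```

```text
[-1.02, -2.33, -0.28, 0, 0, np.float64(0.079)]
[-1.92, -3.58, -0.44, 0, 0, np.float64(0.127)]
[-2.95, -4.15, -0.56, 0, 0, np.float64(0.159)]
[-3.56, -3.62, -0.55, 0, 0, np.float64(0.159)]
[-4.1, -3.01, -0.56, 0, 0, np.float64(0.159)]
[-4.52, -2.33, -0.55, 0, 0, np.float64(0.159)]
[-4.83, -1.58, -0.55, 0, 0, np.float64(0.159)]
[-5.02, -0.79, -0.56, 0, 0, np.float64(0.159)]
[-5.08, 0.01, -0.55, 0, 0, np.float64(0.159)]
[-5.02, 0.81, -0.56, 0, 0, np.float64(0.159)]
[-4.83, 1.6, -0.55, 0, 0, np.float64(0.159)]
[-3.61, 1.87, -0.45, 0, 0, np.float64(0.127)]
[-2.08, 1.45, -0.27, 0, 0, np.float64(0.079)]
tcp [512.7 329.4 260.7] yaw 72.42 -> -33 J6 -46.9
```

```bash
python3 -m pendant '[[-1,-2.3,-2,0,0,0.08,1],[-1.9,-3.6,-2,0,0,0.127,1],[-2.95,-4.15,-1.5,0,0,0.16,1],[-3.55,-3.6,-0.8,0,0,0.16,1],[-4.1,-3,0,0,0,0.16,1]]' && python3 -m pendant '[[-4.5,-2.3,0,0,0,0.16,1],[-4.8,-1.6,0,0,0,0.16,1],[-5,-0.8,0,0,0,0.16,1],[-5.1,0,0,0,0,0.16,1],[-5,0.8,0,0,0,0.16,1]]' && python3 -m pendant '[[-4.8,1.6,0,0,0,0.16,1],[-3.6,1.9,1,0,0,0.126,1],[-2.1,1.4,1,0,0,0.08,1],[0,0,0.5,0,0,0,1],[0,0,0,0,0,0,1]]' && python3 - <<'E'
from h import *
g=wrist("w2"); s=get_state()
cv2.imwrite("pics/w2b.png",cv2.resize(g["pixels"][:,:,::-1],None,fx=1.25,fy=1.25,interpolation=cv2.INTER_CUBIC))
for n,X in dict(sad=(597,-228,60),ring=(452,-220,12),bush=(544,-428,12)).items(): print(n,proj(g,X)*1.25)
E
```

```text
time_s: 2.08
eef_pos: [535.5, 111.7, 325.0]
eef_rot: [[-0.542, 0.84, 0.002], [0.84, 0.542, 0.0], [-0.001, 0.002, -1.0]]
force: [0.5, -0.2, -1.1]
opening: 0.998
gripper_force: 0.0
time_s: 2.7
eef_pos: [560.4, -140.4, 324.2]
eef_rot: [[0.225, 0.974, 0.001], [0.974, -0.225, 0.0], [0.0, 0.001, -1.0]]
force: [0.4, 0.7, 0.1]
opening: 0.997
gripper_force: 0.0
time_s: 3.32
eef_pos: [571.6, -254.6, 298.7]
eef_rot: [[0.554, 0.832, -0.0], [0.832, -0.554, 0.001], [0.001, -0.001, -1.0]]
force: [-0.1, -0.3, 0.1]
opening: 1.001
gripper_force: 0.0
sad [406.06691544 177.4993222 ]
ring [310.8186275  229.67607738]
bush [451.45687583 312.2564117 ]
```

View pics/w2b.png

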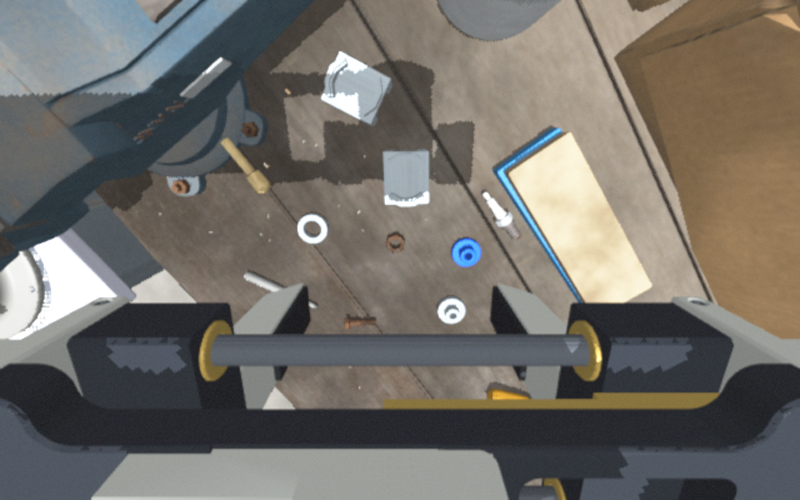

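The wrist view shows the chosen saddle at (406,178), aligned with the tool. The ring is at (312,229), the white bush at (452,310), the blue look-alike at (467,252) and the other saddle at (356,88). I'll take a mosaic of crops to measure them.

```bash
python3 - <<'E'
from h import *
im=cv2.imread("pics/w2.png")
def crop(x0,y0,w,h,k,g):
    c=cv2.resize(im[y0:y0+h,x0:x0+w],None,fx=k,fy=k,interpolation=cv2.INTER_CUBIC)
    for x in range((x0+g-1)//g*g,x0+w,g): cv2.putText(c,str(x),(int((x-x0+.5)*k)-12,10),0,.4,(0,0,255),1); c[::5,int((x-x0+.5)*k)]=(0,0,255)
    for y in range((y0+g-1)//g*g,y0+h,g): cv2.putText(c,str(y),(0,int((y-y0+.5)*k)+4),0,.4,(0,0,255),1); c[int((y-y0+.5)*k),::5]=(0,0,255)
    return c
a=crop(298,112,54,58,10,10)
b=np.vstack([crop(235,168,29,29,9,5),crop(346,234,29,29,9,5)])
H=max(a.shape[0],b.shape[0]);pad=lambda q:cv2.copyMakeBorder(q,0,H-q.shape[0],0,0,0)
m=np.hstack([pad(a),pad(b)]);print(m.shape);cv2.imwrite("pics/m.png",m[:600,:800])
g=load("w2");gr=cv2.cvtColor(g["pixels"],cv2.COLOR_RGB2GRAY)
for nm,(cx,cy),z in (("ring",(249.5,183),12),("bush",(361,248),10)):
    sub=np.zeros_like(gr);sub[int(cy)-15:int(cy)+16,int(cx)-15:int(cx)+16]=1
    for th in (160,190):
        cs,_=cv2.findContours(((gr>th)*sub).astype(np.uint8),cv2.RETR_EXTERNAL,cv2.CHAIN_APPROX_NONE)
        c=max(cs,key=cv2.contourArea);e=cv2.fitEllipse(c);print(nm,th,np.round(e[0],1),np.round(e[1],1),ray(g,e[0],z).round(1))
E
```

```text
(580, 801, 3)
ring 160 [249.4 182.8] [22.3 24. ] [ 454.  -219.5   12. ]
ring 190 [249.4 182.9] [21.9 23.5] [ 453.9 -219.5   12. ]
bush 160 [360.9 248.6] [19.6 22. ] [ 544.6 -426.8   10. ]
bush 190 [360.8 248.5] [19.2 21.1] [ 544.4 -426.5   10. ]
```

View pics/m.png

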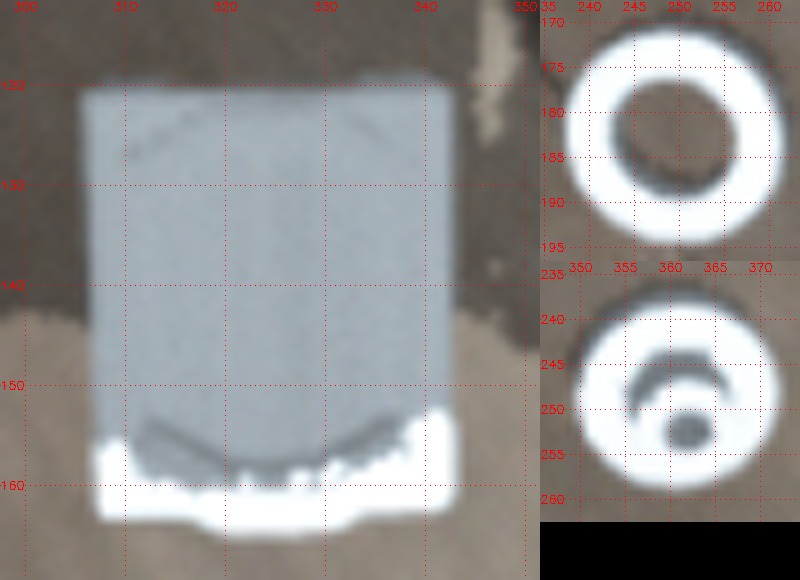

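```bash
python3 - <<'E'
from h import *
g=load("w2");print("cam",-g["R"].T@g["t"])
P=[(305.7,120),(342.9,120),(307,163.3),(343,162.6)]
Q=np.array([ray(g,p,55) for p in P]);print(Q.round(1).tolist(),Q.mean(0))
print("w",np.linalg.norm(Q[0]-Q[1]),np.linalg.norm(Q[2]-Q[3]),"h",np.linalg.norm(Q[0]-Q[2]),np.linalg.norm(Q[1]-Q[3]))
for a,b in((0,1),(2,3),(2,0),(3,1)): d=Q[b]-Q[a];print(np.degrees(np.arctan2(d[1],d[0])))
# model check
for yaw in (-33.6,-32,-35):
  for c in (Q.mean(0)[:2],):
    a=np.radians(yaw);ex=np.array([np.cos(a),np.sin(a),0]);ey=np.array([-np.sin(a),np.cos(a),0])
    print(yaw,[proj(g,np.array([*c,0])+sx*26*ex+sy*30*ey+[0,0,z]).round(1).tolist() for sx,sy,z in((-1,1,55),(1,1,55),(-1,-1,55),(1,-1,55),(-1,-1,0),(0,-29/30,73),(0,29/30,73))])
E
```

```text
cam [ 615.61445744 -187.35548817  456.00369398]
[[591.2, -188.3, 55.0], [634.5, -217.1, 55.0], [558.1, -239.8, 55.0], [602.5, -268.1, 55.0]] [ 596.55736858 -228.30881935   55.        ]
w 52.036742227461986 52.692319441857435 h 61.24873332423391 60.223511243621886
-33.6791721433307
-32.54889979649748
57.24398878854848
57.87380659714147
-33.6 [[306.2, 120.3], [343.3, 120.2], [306.8, 162.7], [342.3, 162.7], [308.3, 156.6], [324.8, 164.4], [325.0, 121.5]]
-32 [[305.6, 120.8], [342.7, 119.7], [307.4, 163.2], [342.9, 162.2], [308.8, 157.0], [325.4, 164.4], [324.4, 121.6]]
-35 [[306.7, 119.8], [343.8, 120.7], [306.3, 162.3], [341.8, 163.1], [307.9, 156.2], [324.3, 164.4], [325.5, 121.6]]
```

```bash
python3 - <<'E'
from h import *
plan((596.6,-228.3,21),-32.7,8)
E
```

```text
[0.27, 0.05, 2.11, 0, 0, np.float64(-0.001)]
[0.43, 0.07, 3.37, 0, 0, np.float64(-0.002)]
[0.54, 0.09, 4.22, 0, 0, np.float64(-0.002)]
[0.54, 0.1, 4.21, 0, 0, np.float64(-0.002)]
[0.54, 0.09, 4.22, 0, 0, np.float64(-0.002)]
[0.53, 0.1, 4.21, 0, 0, np.float64(-0.002)]
[0.43, 0.08, 3.38, 0, 0, np.float64(-0.002)]
[0.27, 0.05, 2.11, 0, 0, np.float64(-0.001)]
tcp [ 571.9 -254.6  299.3] yaw -33.64 -> -32.7 J6 2.6
```

```bash
python3 -m pendant '[[0.7,0.1,2.5,0,0,-0.016,1],[1,0.2,4.5,0,0,0,1],[1,0.2,5,0,0,0,1],[0.85,0.13,4,0,0,0,1],[0,0,1.8,0,0,0,1]]' && python3 -m pendant '[[0,0,0,0,0,0,1],[0,0,0,0,0,0,1]]' && python3 - <<'E'
from h import *
go((596.6,-228.3,21),-32.7)
E
```

```text
time_s: 4.0
eef_pos: [596.0, -227.3, 118.9]
eef_rot: [[0.54, 0.842, -0.002], [0.842, -0.54, 0.002], [0.0, -0.003, -1.0]]
force: [-0.4, 0.3, 0.6]
opening: 1.002
gripper_force: 0.0
time_s: 4.25
eef_pos: [597.2, -229.7, 122.5]
eef_rot: [[0.542, 0.84, 0.002], [0.84, -0.542, -0.001], [0.0, 0.003, -1.0]]
force: [-0.1, 0.1, 1.0]
opening: 1.001
gripper_force: 0.0
opt [ 0.003 -0.    -0.002]
opt [-1.00e-03 -4.00e-03  3.14e+00]
shift cm [ 0.08 -0.15 10.15] turn [ 0.003 -0.    -0.002] tcp [ 597.2 -229.7  122.5] yaw_y -32.82 t 4.25 J6 4.9
```

```bash
python3 -m pendant '[[0,-0.1,2.5,0,0,0,1],[0,0,3.5,0,0,0,1],[0,0,2.5,0,0,0,1],[0,0,1.2,0,0,0,1],[0,0,0.4,0,0,0,1]]' && python3 -m pendant '[[0,0,0,0,0,0,0.2],[0,0,0,0,0,0,-0.2],[0,0,0,0,0,0,-0.4],[0,0,0,0,0,0,-0.4],[0,0,0,0,0,0,-0.4]]' 35
```

```text
time_s: 4.88
eef_pos: [596.0, -229.6, 20.4]
eef_rot: [[0.543, 0.84, 0.001], [0.84, -0.543, -0.0], [0.0, 0.001, -1.0]]
force: [0.5, -0.2, -0.3]
opening: 1.003
gripper_force: 0.0
time_s: 5.5
eef_pos: [595.8, -229.7, 20.0]
eef_rot: [[0.543, 0.84, 0.001], [0.84, -0.543, -0.0], [0.0, 0.001, -1.0]]
force: [0.7, -0.8, 0.8]
opening: 0.565
gripper_force: 35.0
```

```bash
python3 -m pendant '[[0,0,-1,0,0,0,-0.4],[0,0,-3,0,0,0,-0.4],[0,0,-5,0,0,0,-0.4],[0,0,-5.5,0,0,0,-0.4],[0,0,-5.5,0,0,0,-0.4]]' && python3 -m pendant '[[0,0,-5.5,0,0,0,-0.4],[0,0,-4,0,0,0,-0.4],[0,0,-2,0,0,0,-0.4],[0,0,0,0,0,0,-0.4],[0,0,0,0,0,0,-0.4]]' && python3 - <<'E'
from h import *
plan((479.1,342.6,335),-5.4,14)
E
```

```text
time_s: 6.12
eef_pos: [594.7, -229.0, 221.0]
eef_rot: [[0.543, 0.84, -0.002], [0.84, -0.543, 0.001], [-0.0, -0.002, -1.0]]
force: [0.9, -0.1, -6.2]
opening: 0.565
gripper_force: 35.0
time_s: 6.75
eef_pos: [594.9, -229.1, 332.9]
eef_rot: [[0.543, 0.84, -0.003], [0.84, -0.543, 0.002], [-0.0, -0.003, -1.0]]
force: [-0.5, -0.9, -5.5]
opening: 0.564
gripper_force: 35.0
[1.66, -1.62, -0.01, 0, 0, np.float64(-0.019)]
[2.69, -2.54, -0.01, 0, 0, np.float64(-0.03)]
[3.47, -3.06, -0.02, 0, 0, np.float64(-0.038)]
[3.58, -2.94, -0.02, 0, 0, np.float64(-0.038)]
[3.69, -2.8, -0.01, 0, 0, np.float64(-0.038)]
[3.79, -2.65, -0.02, 0, 0, np.float64(-0.038)]
[3.89, -2.51, -0.02, 0, 0, np.float64(-0.038)]
[3.99, -2.36, -0.01, 0, 0, np.float64(-0.038)]
[4.07, -2.21, -0.02, 0, 0, np.float64(-0.038)]
[4.15, -2.05, -0.02, 0, 0, np.float64(-0.038)]
[4.22, -1.89, -0.01, 0, 0, np.float64(-0.038)]
[4.3, -1.73, -0.02, 0, 0, np.float64(-0.038)]
[3.48, -1.25, -0.01, 0, 0, np.float64(-0.03)]
[2.2, -0.72, -0.01, 0, 0, np.float64(-0.019)]
tcp [ 594.9 -229.1  332.9] yaw -32.89 -> -5.4 J6 4.9
```

```bash
python3 -m pendant '[[1.7,-1.6,0,0,0,-0.019,-0.4],[2.7,-2.5,0,0,0,-0.03,-0.4],[3.5,-3.1,0,0,0,-0.038,-0.4],[3.6,-2.9,0,0,0,-0.038,-0.4],[3.7,-2.8,0,0,0,-0.038,-0.4]]' && python3 -m pendant '[[3.8,-2.7,0,0,0,-0.038,-0.4],[3.9,-2.5,0,0,0,-0.038,-0.4],[4,-2.4,0,0,0,-0.038,-0.4],[4.1,-2.2,0,0,0,-0.038,-0.4],[4.1,-2,0,0,0,-0.038,-0.4]]' && python3 -m pendant '[[4.2,-1.9,0,0,0,-0.038,-0.4],[4.3,-1.7,0,0,0,-0.038,-0.4],[3.5,-1.2,0,0,0,-0.03,-0.4],[2.2,-0.7,0,0,0,-0.019,-0.4],[0,0,0,0,0,0,-0.4]]' && python3 -m pendant '[[0,0,3,0,0,0,-0.4],[0,0,5,0,0,0,-0.4],[0,0,5,0,0,0,-0.4],[0,0,2,0,0,0,-0.4],[0,0,0,0,0,0,-0.4]]' && python3 - <<'E'
from h import *
g=wrist("w3");go((479.1,342.6,135),-5.4)
cv2.imwrite("pics/w3b.png",cv2.resize(g["pixels"][:,:,::-1],None,fx=1.25,fy=1.25,interpolation=cv2.INTER_CUBIC))
E
```

```text
time_s: 7.38
eef_pos: [555.9, -32.2, 332.9]
eef_rot: [[0.399, 0.917, -0.003], [0.917, -0.399, 0.001], [-0.001, -0.003, -1.0]]
force: [0.2, 0.7, -5.6]
opening: 0.564
gripper_force: 35.0
time_s: 8.0
eef_pos: [509.8, 194.7, 333.1]
eef_rot: [[0.218, 0.976, -0.003], [0.976, -0.218, -0.001], [-0.001, -0.003, -1.0]]
force: [0.3, 0.7, -5.0]
opening: 0.562
gripper_force: 35.0
time_s: 8.62
eef_pos: [480.3, 344.2, 332.6]
eef_rot: [[0.093, 0.996, -0.003], [0.996, -0.093, -0.001], [-0.002, -0.003, -1.0]]
force: [0.9, -0.9, -5.4]
opening: 0.566
gripper_force: 35.0
time_s: 9.25
eef_pos: [480.5, 341.3, 182.2]
eef_rot: [[0.097, 0.995, -0.005], [0.995, -0.097, -0.003], [-0.003, -0.005, -1.0]]
force: [0.4, 0.0, -5.3]
opening: 0.559
gripper_force: 35.0
opt [-0.002  0.001 -0.003]
opt [2.000e-03 2.000e-03 3.139e+00]
shift cm [ 0.03 -0.23  4.91] turn [-0.002  0.001 -0.003] tcp [481.4 342.1 184.1] yaw_y -5.55 t 9.3 J6 33.5
```

View pics/w3b.png

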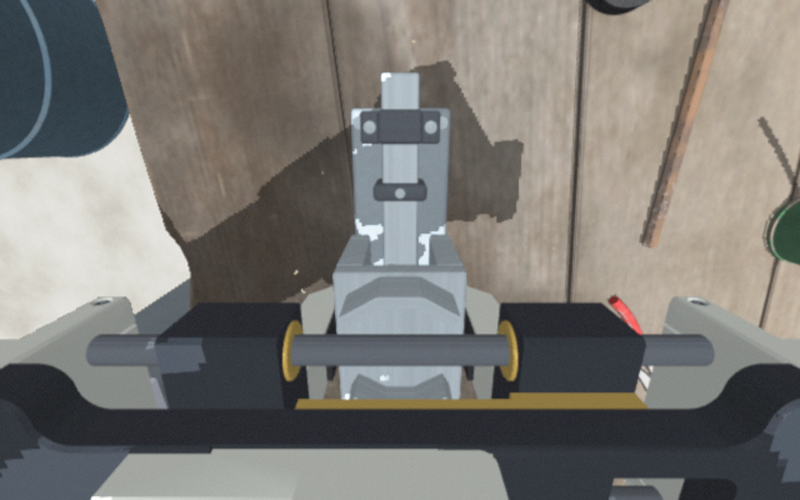

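The bar is centred at about x=400 in the picture and the held saddle at about x=400 too, parallel to each other. I'll check the centre columns at sub-pixel level.

```bash
python3 - <<'E'
from h import *
g=load("w3");gr=cv2.cvtColor(g["pixels"],cv2.COLOR_RGB2GRAY).astype(int)
for r in (65,128,132,136,140,168,): print(r,gr[r,298:342].tolist())
for r in (215,220,225): print(r,gr[r,262:276].tolist(),gr[r,364:378].tolist())
# collar patch on far side
for y in (150,): print(proj(g,(479.3,344.2,97.5)),[proj(g,(479.3+k*.0945,344.2+k,97.5)).round(1) for k in (60,90,130)])
s=get_state();print(s["eef_pos"],s["eef_rot"])
E
```

```text
65 [117, 116, 118, 117, 118, 119, 130, 181, 205, 201, 196, 190, 187, 184, 182, 183, 188, 186, 190, 191, 191, 191, 191, 189, 188, 186, 189, 185, 187, 185, 188, 189, 191, 192, 191, 185, 166, 124, 95, 91, 90, 90, 90, 94]
128 [144, 143, 143, 143, 143, 145, 143, 135, 156, 182, 187, 185, 183, 181, 179, 180, 182, 182, 185, 185, 186, 187, 184, 185, 184, 183, 185, 185, 183, 184, 187, 188, 187, 189, 186, 171, 140, 142, 144, 144, 146, 145, 145, 144]
132 [144, 145, 147, 144, 144, 146, 145, 136, 152, 178, 186, 187, 185, 179, 181, 181, 182, 184, 186, 186, 183, 184, 189, 188, 185, 185, 182, 184, 185, 185, 185, 187, 187, 187, 186, 168, 140, 143, 143, 143, 143, 145, 142, 143]
136 [146, 145, 146, 146, 145, 145, 146, 138, 154, 177, 187, 185, 182, 177, 178, 181, 181, 184, 183, 183, 185, 185, 187, 184, 185, 183, 184, 183, 184, 186, 187, 188, 188, 189, 186, 168, 141, 138, 143, 142, 145, 145, 141, 143]
140 [144, 145, 142, 146, 145, 145, 145, 135, 153, 176, 183, 185, 182, 180, 177, 180, 180, 183, 182, 183, 183, 186, 187, 186, 183, 185, 182, 184, 185, 185, 185, 186, 187, 188, 184, 164, 143, 141, 142, 142, 14
[... 223 characters left out ...]
139, 138, 140, 140]
215 [63, 65, 64, 67, 65, 77, 108, 123, 130, 129, 129, 129, 130, 129] [129, 130, 127, 129, 131, 129, 128, 126, 122, 120, 119, 117, 116, 120]
220 [61, 65, 65, 75, 139, 163, 172, 170, 171, 172, 172, 169, 171, 172] [175, 174, 175, 177, 173, 176, 173, 172, 160, 130, 118, 118, 117, 117]
225 [65, 57, 59, 66, 113, 155, 172, 173, 174, 173, 169, 173, 173, 174] [174, 178, 177, 180, 179, 177, 176, 170, 162, 134, 121, 119, 117, 116]
[319.21047365 197.76768501] [array([318.9, 130.5]), array([318.8,  92.9]), array([318.5,  37.9])]
[481.42980039 342.1028899  184.11664448] [[ 0.09674206  0.99530813 -0.0016455 ]
 [ 0.99530873 -0.09674389 -0.00107475]
 [-0.0012289  -0.0015338  -0.99999807]]
```

```bash
python3 -m pendant '[[0,0,1.5,0,0,0,-0.4],[0,0,1.5,0,0,0,-0.4],[0,0,0.8,0,0,0,-0.4],[0,0,0,0,0,0,-0.4],[0,0,0,0,0,0,-0.4]]' && python3 -m pendant '[[0,0,1.2,0,0,0,-0.4],[0,0,1.2,0,0,0,-0.4],[0,0,1.2,0,0,0,-0.4],[0,0,1.2,0,0,0,-0.4],[0,0,0.8,0,0,0,-0.4]]'  && python3 -m pendant '[[0,0,0.8,0,0,0,-0.4],[0,0,0.4,0,0,0,-0.4],[0,0,0,0,0,0,-0.4]]'
```

```text
time_s: 9.93
eef_pos: [481.8, 343.2, 147.1]
eef_rot: [[0.096, 0.995, 0.001], [0.995, -0.096, 0.0], [0.001, 0.001, -1.0]]
force: [0.2, -0.0, -5.2]
opening: 0.562
gripper_force: 35.0
time_s: 10.55
eef_pos: [481.2, 342.9, 89.6]
eef_rot: [[0.096, 0.995, -0.001], [0.995, -0.096, -0.0], [-0.001, -0.001, -1.0]]
force: [0.4, -0.5, -5.9]
opening: 0.565
gripper_force: 35.0
time_s: 10.92
eef_pos: [481.5, 343.0, 78.6]
eef_rot: [[0.096, 0.995, -0.0], [0.995, -0.096, -0.0], [-0.0, -0.0, -1.0]]
force: [0.4, -0.3, -4.5]
opening: 0.562
gripper_force: 35.0
```

```bash
python3 -m pendant '[[0,0,0.25,0,0,0,-0.4],[0,0,0.2,0,0,0,-0.4],[0,0,0,0,0,0,-0.4]]' && python3 -m pendant '[[0,0,0.1,0,0,0,-0.4],[0,0,0.1,0,0,0,-0.4],[0,0,0,0,0,0,-0.4]]'
```

```text
time_s: 11.3
eef_pos: [481.4, 342.9, 74.2]
eef_rot: [[0.096, 0.995, -0.0], [0.995, -0.096, -0.0], [-0.0, -0.0, -1.0]]
force: [-0.4, 0.1, -5.1]
opening: 0.563
gripper_force: 35.0
time_s: 11.68
eef_pos: [481.6, 343.0, 72.5]
eef_rot: [[0.096, 0.995, 0.0], [0.995, -0.096, 0.0], [0.0, 0.0, -1.0]]
force: [-0.1, -0.2, -3.6]
opening: 0.565
gripper_force: 35.0
```

Contact is starting, with the measured weight dropping. I'll lower a bit more and then release.

```bash
python3 -m pendant '[[0,0,0.05,0,0,0,-0.4],[0,0,0,0,0,0,-0.4]]' && python3 -m pendant '[[0,0,0,0,0,0,0.2],[0,0,0,0,0,0,0.3],[0,0,0,0,0,0,0.5],[0,0,0,0,0,0,0.5],[0,0,0,0,0,0,0.5]]'
```

```text
time_s: 11.92
eef_pos: [481.6, 343.0, 72.4]
eef_rot: [[0.096, 0.995, 0.001], [0.995, -0.096, 0.0], [0.0, 0.001, -1.0]]
force: [-3.4, -1.5, 3.9]
opening: 0.564
gripper_force: 35.0
time_s: 12.55
eef_pos: [481.6, 343.0, 71.7]
eef_rot: [[0.096, 0.995, 0.0], [0.995, -0.096, 0.0], [0.0, 0.0, -1.0]]
force: [1.0, -0.6, 0.4]
opening: 0.744
gripper_force: 0.0
```

```bash
python3 -m pendant '[[0,0,-1.5,0,0,0,0.5],[0,0,-3.5,0,0,0,1],[0,0,-5,0,0,0,1],[-1.5,0,-5.5,0,0,0,1],[-2.5,0,-4,0,0,0,1]]' && python3 -m pendant '[[0,0,-1,0,0,0,1],[0,0,0,0,0,0,1],[0,0,0,0,0,0,1]]' && python3 - <<'E'
from h import *
g=wrist("w4")
cv2.imwrite("pics/w4b.png",cv2.resize(g["pixels"][60:300,200:440,::-1],None,fx=2.5,fy=2.5,interpolation=cv2.INTER_CUBIC))
for z in (97.5,):print([proj(g,(479.3+k*.0945,344.2+k,z)).round(1) for k in (35,-35)])
a=np.radians(-5.4);ex=np.array([np.cos(a),np.sin(a),0]);ey=np.array([-np.sin(a),np.cos(a),0])
print([((proj(g,np.array([479.3,344.2,52.5])+sx*26*ex+sy*30*ey+[0,0,z])-[200,60])*2.5).round(0).tolist() for sx,sy,z in((-1,1,55),(1,1,55),(-1,-1,55),(1,-1,55))])
E
```

```text
time_s: 13.18
eef_pos: [477.9, 303.3, 270.5]
eef_rot: [[0.095, 0.995, 0.004], [0.996, -0.095, 0.002], [0.002, 0.004, -1.0]]
force: [0.7, -0.4, -0.3]
opening: 1.0
gripper_force: 0.0
time_s: 13.55
eef_pos: [477.0, 303.4, 274.9]
eef_rot: [[0.095, 0.995, -0.003], [0.995, -0.095, -0.001], [-0.001, -0.003, -1.0]]
force: [0.7, 0.2, -1.1]
opening: 0.998
gripper_force: 0.0
[array([319.1, 113.2]), array([319.3, 172.6])]
[[240.0, 145.0], [355.0, 145.0], [244.0, 276.0], [352.0, 275.0]]
```

View pics/w4b.png

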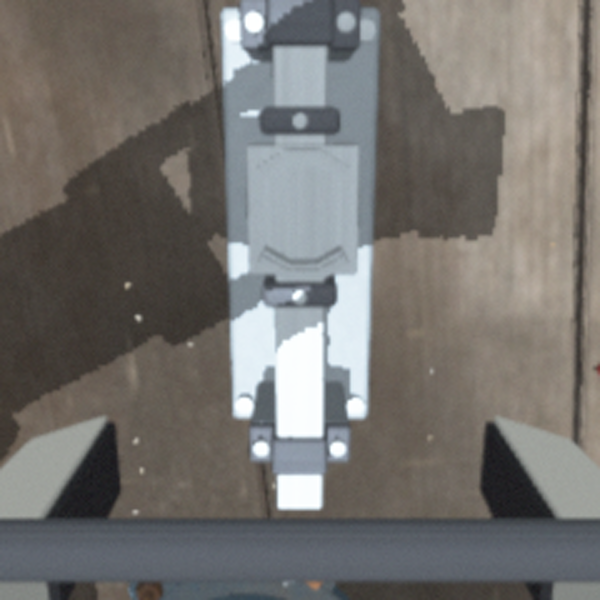

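The saddle hangs level between the collars, with corners at about (246,146), (359,145), (247,272) and (356,274) against collars at (300,120) and (300,293). Next is the ring, keeping the same yaw.

```bash
python3 - <<'E'
from h import *
g=load("w4")
P=[(246,146),(359,145),(247,272),(356,274)]
Q=np.array([ray(g,(p[0]/2.5+200,p[1]/2.5+60),107.5) for p in P]);print(Q.round(1).tolist(),Q.mean(0))
go((450,-259,275),-5.4)
E
```

```text
[[458.8, 376.0, 107.5], [509.7, 371.6, 107.5], [452.4, 318.4, 107.5], [504.1, 312.4, 107.5]] [481.23800345 344.60023018 107.5       ]
opt [-0.003  0.001 -0.001]
opt [2.00e-03 5.00e-03 3.14e+00]
shift cm [-56.24   2.67   0.06] turn [-0.003  0.001 -0.001] tcp [477.  303.4 274.9] yaw_y -5.47 t 13.6 J6 30.2
```

```bash
python3 -m pendant '[[-3,0.1,-2,0,0,0,1],[-5,0.2,-2,0,0,0,1],[-5.5,0.3,0,0,0,0,1],[-5.5,0.3,0,0,0,0,1],[-5.5,0.3,0,0,0,0,1]]' && python3 -m pendant '[[-5.5,0.3,0,0,0,0,1],[-5.5,0.3,0,0,0,0,1],[-5.5,0.3,0,0,0,0,1],[-5.5,0.3,0,0,0,0,1],[-5,0.2,0,0,0,0,1]]' && python3 -m pendant '[[-3.2,0.1,3,0,0,0,1],[-1.5,0,4,0,0,0,1],[0,0,3,0,0,0,1],[0,0,0,0,0,0,1],[0,0,0,0,0,0,1]]' && cat > circ.py <<'E'
from h import *
def circ(g,X,z,th=(150,180),ext=22,bx=0):
    gr=cv2.cvtColor(g["pixels"],cv2.COLOR_RGB2GRAY);p=proj(g,X);u,v=p.astype(int);sub=np.zeros_like(gr);sub[max(v-ext,0):v+ext+1,max(u-ext,0):u+ext+1]=1
    for t in th:
        cs,_=cv2.findContours(((gr>t)*sub).astype(np.uint8),cv2.RETR_EXTERNAL,cv2.CHAIN_APPROX_NONE)
        c=max(cs,key=cv2.contourArea);e=cv2.fitEllipse(cv2.convexHull(c));print(t,p.round(1),np.round(e[0],1),np.round(e[1],1),ray(g,e[0],z).round(1))
E
python3 - <<'E'
from circ import *
g=wrist("w5");circ(g,(454,-219.5,12),12);circ(g,(544.5,-426.6,10),10);go((454,-219.5,4),-5.4)
E
```

```text
time_s: 14.22
eef_pos: [465.6, 56.9, 315.5]
eef_rot: [[0.095, 0.995, -0.002], [0.995, -0.095, 0.0], [-0.0, -0.002, -1.0]]
force: [1.0, -0.1, -0.4]
opening: 0.997
gripper_force: 0.0
time_s: 14.85
eef_pos: [453.9, -213.5, 315.4]
eef_rot: [[0.096, 0.995, -0.002], [0.995, -0.096, 0.002], [0.001, -0.002, -1.0]]
force: [0.7, -0.7, -0.3]
opening: 0.995
gripper_force: 0.0
time_s: 15.48
eef_pos: [451.3, -258.8, 217.3]
eef_rot: [[0.095, 0.995, 0.001], [0.995, -0.095, -0.0], [-0.0, 0.001, -1.0]]
force: [-0.0, 0.9, 0.0]
opening: 1.0
gripper_force: 0.0
150 [319.2 142.5] [318.6 142.2] [27.9 28.7] [ 453.3 -219.    12. ]Traceback (most recent call last):
  File "<stdin>", line 2, in <module>
  File "circ.py", line 6, in circ
    c=max(cs,key=cv2.contourArea);e=cv2.fitEllipse(cv2.convexHull(c));print(t,p.round(1),np.round(e[0],1),np.round(e[1],1),ray(g,e[0],z).round(1))
ValueError: max() iterable argument is empty
```

```bash
python3 - <<'E'
from circ import *
circ(load("w5"),(454,-219.5,12),12,(110,120,135));go((453.5,-219.2,4),-5.4)
E
```

```text
110 [319.2 142.5] [318.5 142.3] [29.8 30.6] [ 453.1 -219.1   12. ]
120 [319.2 142.5] [318.5 142.2] [29.4 30.3] [ 453.1 -219.    12. ]
135 [319.2 142.5] [318.5 142.2] [29.1 29.5] [ 453.1 -219.    12. ]
opt [ 0.002  0.001 -0.001]
opt [ 1.00e-03 -3.00e-03  3.14e+00]
shift cm [ 3.99 -0.21 21.38] turn [ 0.002  0.001 -0.001] tcp [ 451.5 -258.9  217.9] yaw_y -5.46 t 15.525 J6 -32.8
```

```bash
python3 -m pendant '[[1,-0.1,3,0,0,0,1],[1.5,-0.1,5,0,0,0,1],[1.2,0,5,0,0,0,1],[0.3,0,3,0,0,0,1],[0,0,1,0,0,0,1]]' && python3 -m pendant '[[0,0,0,0,0,0,1],[0,0,1.5,0,0,0,1],[0,0,1.5,0,0,0,1],[0,0,0.8,0,0,0,1],[0,0,0,0,0,0,1]]' && python3 - <<'E'
from h import *
go((453.1,-219.1,4),-5.4)
E
```

```text
time_s: 16.15
eef_pos: [452.8, -218.4, 46.3]
eef_rot: [[0.095, 0.995, -0.0], [0.995, -0.095, 0.0], [0.0, -0.001, -1.0]]
force: [0.6, -0.1, 0.6]
opening: 1.0
gripper_force: 0.0
time_s: 16.77
eef_pos: [452.1, -218.6, 7.9]
eef_rot: [[0.096, 0.995, -0.001], [0.995, -0.096, 0.001], [0.001, -0.001, -1.0]]
force: [-0.2, 0.3, 0.2]
opening: 1.0
gripper_force: 0.0
opt [-0.001 -0.001 -0.002]
opt [-1.00e-03  2.00e-03  3.14e+00]
shift cm [-0.04  0.1   0.39] turn [-0.001 -0.001 -0.002] tcp [ 452.1 -218.6    7.9] yaw_y -5.51 t 16.775 J6 -29.1
```

```bash
python3 -m pendant '[[-0.04,0.1,0.4,0,0,0,1],[0,0,0,0,0,0,1],[0,0,0,0,0,0,0.2]]' && python3 -m pendant '[[0,0,0,0,0,0,0],[0,0,0,0,0,0,-0.3],[0,0,0,0,0,0,-0.4],[0,0,0,0,0,0,-0.5],[0,0,0,0,0,0,-0.5]]' 25 && python3 -m pendant '[[0,0,0,0,0,0,-0.5],[0,0,-1,0,0,0,-0.5],[0,0,-2,0,0,0,-0.5],[0,0,-2,0,0,0,-0.5],[0,0,0,0,0,0,-0.5]]'
```

```text
time_s: 17.15
eef_pos: [453.6, -219.4, 4.9]
eef_rot: [[0.096, 0.995, 0.0], [0.995, -0.096, -0.0], [-0.0, 0.0, -1.0]]
force: [0.6, -0.4, -0.5]
opening: 0.936
gripper_force: 0.0
time_s: 17.77
eef_pos: [453.5, -219.3, 4.7]
eef_rot: [[0.096, 0.995, 0.0], [0.995, -0.096, 0.0], [0.0, 0.0, -1.0]]
force: [-0.8, -0.1, 0.1]
opening: 0.423
gripper_force: 25.0
time_s: 18.4
eef_pos: [454.5, -219.9, 56.3]
eef_rot: [[0.096, 0.995, 0.003], [0.995, -0.096, -0.002], [-0.002, 0.003, -1.0]]
force: [-0.3, 0.7, -0.7]
opening: 0.418
gripper_force: 25.0
```

```bash
python3 -m pendant '[[0,0,-3,0,0,0,-0.5],[0,0,-5,0,0,0,-0.5],[0,0,-6,0,0,0,-0.5],[0,0,-6,0,0,0,-0.5],[0,0,-4,0,0,0,-0.5]]' && python3 -m pendant '[[0,0,-1,0,0,0,-0.5],[0,0,0,0,0,0,-0.5]]' && python3 - <<'E'
from h import *
go((481.5,344.5,320),-5.5)
E
```

```text
time_s: 19.02
eef_pos: [453.7, -219.4, 297.0]
eef_rot: [[0.096, 0.995, 0.002], [0.995, -0.096, -0.001], [-0.001, 0.002, -1.0]]
force: [0.5, -0.1, -1.5]
opening: 0.422
gripper_force: 25.0
time_s: 19.27
eef_pos: [453.3, -219.2, 303.6]
eef_rot: [[0.096, 0.995, -0.001], [0.995, -0.096, 0.001], [0.001, -0.001, -1.0]]
force: [0.5, -0.9, -0.9]
opening: 0.417
gripper_force: 25.0
opt [-0.001 -0.001 -0.   ]
opt [-1.000e-03  2.000e-03  3.142e+00]
shift cm [56.38 -2.6  -1.6 ] turn [-0.001 -0.001 -0.   ] tcp [ 453.3 -219.2  303.6] yaw_y -5.5 t 19.275 J6 -29.0
```

```bash
python3 -m pendant '[[3,-0.1,-1.6,0,0,0,-0.5],[5,-0.2,0,0,0,0,-0.5],[5.5,-0.3,0,0,0,0,-0.5],[5.5,-0.3,0,0,0,0,-0.5],[5.5,-0.3,0,0,0,0,-0.5]]' && python3 -m pendant '[[5.5,-0.3,0,0,0,0,-0.5],[5.5,-0.3,0,0,0,0,-0.5],[5.5,-0.3,0,0,0,0,-0.5],[5.5,-0.3,0,0,0,0,-0.5],[5,-0.2,2,0,0,0,-0.5]]' && python3 -m pendant '[[3.2,0,4,0,0,0,-0.5],[1.7,0,4.5,0,0,0,-0.5],[0,0,3.5,0,0,0,-0.5],[0,0,1.5,0,0,0,-0.5],[0,0,0,0,0,0,-0.5]]' && python3 -m pendant '[[0,0,0,0,0,0,-0.5],[0,0,0,0,0,0,-0.5]]' && python3 - <<'E'
from h import *
g=wrist("w6")
cv2.imwrite("pics/w6b.png",cv2.resize(g["pixels"][60:340,200:440,::-1],None,fx=2.1,fy=2.1,interpolation=cv2.INTER_CUBIC))
go((481.5,344.5,135),-5.5)
E
```

```text
time_s: 19.9
eef_pos: [464.1, 27.4, 318.1]
eef_rot: [[0.096, 0.995, -0.004], [0.995, -0.096, 0.001], [0.0, -0.004, -1.0]]
force: [1.5, -0.2, -0.8]
opening: 0.42
gripper_force: 25.0
time_s: 20.52
eef_pos: [476.7, 297.8, 298.9]
eef_rot: [[0.095, 0.995, -0.001], [0.995, -0.095, -0.0], [-0.001, -0.001, -1.0]]
force: [0.5, -1.1, -1.0]
opening: 0.42
gripper_force: 25.0
time_s: 21.15
eef_pos: [481.0, 344.0, 164.1]
eef_rot: [[0.096, 0.995, -0.003], [0.995, -0.096, -0.002], [-0.002, -0.003, -1.0]]
force: [-0.2, 1.1, -0.2]
opening: 0.419
gripper_force: 25.0
time_s: 21.4
eef_pos: [482.4, 344.7, 167.2]
eef_rot: [[0.096, 0.995, 0.002], [0.995, -0.096, 0.001], [0.002, 0.002, -1.0]]
force: [0.7, 0.0, -0.3]
opening: 0.421
gripper_force: 25.0
opt [ 0.002 -0.001 -0.   ]
opt [-2.000e-03 -3.000e-03  3.141e+00]
shift cm [-0.03 -0.08  3.21] turn [ 0.002 -0.001 -0.   ] tcp [482.2 344.7 167.1] yaw_y -5.52 t 21.45 J6 33.7
```

```bash
python3 -m pendant '[[0,-0.07,1,0,0,0,-0.5],[0,0,1.2,0,0,0,-0.5],[0,0,0.8,0,0,0,-0.5],[0,0,0,0,0,0,-0.5],[0,0,0,0,0,0,-0.5]]' && python3 -m pendant '[[0,0,0.5,0,0,0,-0.5],[0,0,0.5,0,0,0,-0.5],[0,0,0,0,0,0,-0.5]]'
```

```text
time_s: 22.08
eef_pos: [481.2, 344.7, 135.8]
eef_rot: [[0.096, 0.995, 0.0], [0.995, -0.096, 0.0], [0.0, 0.0, -1.0]]
force: [-0.5, 0.2, 0.0]
opening: 0.417
gripper_force: 25.0
time_s: 22.45
eef_pos: [480.7, 344.5, 125.2]
eef_rot: [[0.096, 0.995, -0.001], [0.995, -0.096, -0.0], [-0.001, -0.001, -1.0]]
force: [0.5, -0.0, -0.7]
opening: 0.419
gripper_force: 25.0
```

```bash
python3 - <<'E'
from h import *
s=get_state();print(s["eef_pos"],s["force"],s["ft_torque"])
E
```

```text
[480.67723267 344.49434901 125.18133501] [ 0.5452475  -0.00672477 -0.69032779] [-0.10722812  0.08757351 -0.02182064]
```

```bash
python3 -m pendant '[[0,0.07,0.4,0,0,0,-0.5],[0,0,0.4,0,0,0,-0.5],[0,0,0,0,0,0,-0.5]]' && python3 -m pendant '[[0,0,0.2,0,0,0,-0.5],[0,0,0.1,0,0,0,-0.5],[0,0,0,0,0,0,-0.5]]'
```

```text
time_s: 22.82
eef_pos: [481.5, 344.5, 117.3]
eef_rot: [[0.096, 0.995, -0.001], [0.995, -0.096, -0.0], [-0.0, -0.001, -1.0]]
force: [-0.0, 0.8, -0.5]
opening: 0.424
gripper_force: 25.0
time_s: 23.2
eef_pos: [481.6, 344.6, 114.7]
eef_rot: [[0.096, 0.995, -0.0], [0.995, -0.096, 0.0], [0.0, -0.0, -1.0]]
force: [0.0, -0.0, -0.9]
opening: 0.417
gripper_force: 25.0
```

```bash
python3 -m pendant '[[0,0,0.12,0,0,0,-0.5],[0,0,0,0,0,0,-0.5],[0,0,0,0,0,0,-0.5]]' && python3 -m pendant '[[0,0,0.08,0,0,0,-0.5],[0,0,0,0,0,0,-0.5],[0,0,0,0,0,0,-0.5]]' && python3 -m pendant '[[0,0,0.05,0,0,0,-0.5],[0,0,0,0,0,0,-0.5],[0,0,0,0,0,0,-0.5]]'
```

```text
time_s: 23.58
eef_pos: [481.7, 344.6, 113.6]
eef_rot: [[0.096, 0.995, 0.0], [0.995, -0.096, 0.0], [0.0, 0.0, -1.0]]
force: [0.3, 0.2, -0.5]
opening: 0.422
gripper_force: 25.0
time_s: 23.95
eef_pos: [481.7, 344.6, 112.7]
eef_rot: [[0.096, 0.995, -0.0], [0.995, -0.096, 0.0], [0.0, -0.0, -1.0]]
force: [0.3, 0.3, -0.7]
opening: 0.42
gripper_force: 25.0
time_s: 24.32
eef_pos: [481.7, 344.6, 112.2]
eef_rot: [[0.096, 0.995, 0.0], [0.995, -0.096, 0.0], [0.0, -0.0, -1.0]]
force: [-0.4, -1.0, -0.7]
opening: 0.418
gripper_force: 25.0
```

```bash
python3 -m pendant '[[0,0,0.05,0,0,0,-0.5],[0,0,0,0,0,0,-0.5],[0,0,0.05,0,0,0,-0.5],[0,0,0,0,0,0,-0.5]]'
```

```text
time_s: 24.82
eef_pos: [481.7, 344.6, 112.1]
eef_rot: [[0.096, 0.995, 0.001], [0.995, -0.096, 0.0], [0.0, 0.001, -1.0]]
force: [-3.7, -1.6, 7.4]
opening: 0.418
gripper_force: 25.0
```

```bash
python3 -m pendant '[[0,0,-0.04,0,0,0,0],[0,0,0,0,0,0,0.1],[0,0,0,0,0,0,0.2],[0,0,0,0,0,0,0.2],[0,0,0,0,0,0,0.2]]' && python3 -m pendant '[[0,0,-1,0,0,0,0.2],[0,0,-3,0,0,0,0.4],[0,0,-5,0,0,0,1],[-1.5,0,-5.5,0,0,0,1],[-2.5,0,-3,0,0,0,1]]' && python3 -m pendant '[[0,0,0,0,0,0,1],[0,0,0,0,0,0,1]]' && python3 - <<'E'
from h import *
g=wrist("w7")
gr=cv2.cvtColor(g["pixels"],cv2.COLOR_RGB2GRAY)
for X in ((481.6,344.6,119.5),): print(proj(g,X))
u,v=proj(g,(481.6,344.6,119.5)).astype(int)
for r in range(v-26,v+27,2): print(r,gr[r,u-24:u+26:2].tolist())
go((545.5-.094*40-3,-427-40,275),-5.5)
E
```

```text
time_s: 25.45
eef_pos: [481.7, 344.6, 111.5]
eef_rot: [[0.096, 0.995, -0.0], [0.995, -0.096, 0.0], [0.0, -0.0, -1.0]]
force: [0.6, -0.3, 0.6]
opening: 0.6
gripper_force: 0.0
time_s: 26.08
eef_pos: [478.4, 305.1, 290.6]
eef_rot: [[0.095, 0.995, 0.005], [0.995, -0.095, 0.002], [0.003, 0.005, -1.0]]
force: [0.6, -0.2, -0.4]
opening: 0.967
gripper_force: 0.0
time_s: 26.32
eef_pos: [477.5, 304.9, 285.9]
eef_rot: [[0.096, 0.995, -0.001], [0.995, -0.096, -0.0], [-0.0, -0.001, -1.0]]
force: [0.4, 0.4, -0.2]
opening: 0.996
gripper_force: 0.0
[320.53478595 145.91705203]
119 [141, 140, 149, 147, 144, 146, 144, 163, 167, 165, 166, 166, 169, 162, 159, 164, 162, 155, 153, 155, 154, 153, 158, 134, 136]
121 [144, 140, 174, 175, 174, 176, 175, 174, 173, 166, 166, 168, 166, 166, 167, 168, 162, 171, 175, 178, 173, 173, 176, 142, 136]
123 [143, 144, 170, 174, 175, 178, 162, 167, 171, 173, 173, 175, 174, 173, 174, 172, 174, 166, 168, 176, 171, 175, 177, 138, 138]
125 [145, 142, 171, 175, 173, 163, 171, 172, 174, 176, 176, 174, 175, 175, 175, 176, 173, 172, 169, 166, 169, 173, 179, 138, 134]
127 [141, 139
[... 2451 characters left out ...]
 232]
165 [238, 236, 175, 167, 170, 169, 166, 159, 154, 156, 149, 147, 149, 147, 146, 158, 158, 162, 164, 169, 168, 173, 173, 222, 233]
167 [234, 230, 161, 167, 170, 168, 168, 167, 164, 155, 156, 158, 155, 159, 153, 148, 166, 166, 171, 173, 171, 174, 174, 226, 234]
169 [145, 143, 132, 135, 136, 120, 114, 165, 178, 169, 166, 168, 167, 168, 167, 167, 168, 145, 153, 214, 215, 214, 216, 231, 235]
171 [135, 137, 135, 135, 133, 73, 67, 191, 249, 232, 226, 228, 230, 230, 226, 171, 148, 71, 90, 226, 234, 232, 233, 232, 232]
opt [-0.002  0.001  0.   ]
opt [-1.000e-03 -3.000e-03 -3.141e+00]
shift cm [-76.26  13.5    1.07] turn [-0.002  0.001  0.   ] tcp [477.3 305.  285.3] yaw_y -5.49 t 26.375 J6 30.3
```

```bash
python3 -m pendant '[[-3.5,0.5,-2,0,0,0,1],[-5.5,1,-2,0,0,0,1],[-5.5,1,0,0,0,0,1],[-5.5,1,0,0,0,0,1],[-5.5,1,0,0,0,0,1]]' && python3 -m pendant '[[-5.5,1,0,0,0,0,1],[-5.5,1,0,0,0,0,1],[-5.5,1,0,0,0,0,1],[-5.5,1,0,0,0,0,1],[-5.5,1,0,0,0,0,1]]' && python3 -m pendant '[[-5.5,1,0,0,0,0,1],[-5.5,1,0,0,0,0,1],[-5.5,1,2,0,0,0,1],[-4.5,0.8,4,0,0,0,1],[-2.3,0.2,4,0,0,0,1]]' && python3 -m pendant '[[0,0,0,0,0,0,1],[0,0,0,0,0,0,1],[0,0,0,0,0,0,1]]' && python3 - <<'E'
from circ import *
g=wrist("w8");print(proj(g,(545,-426.6,10)));circ(g,(545,-426.6,10),10,(110,125,140,160));go((545,-426.6,14),-5.5)
E
```

```text
time_s: 27.0
eef_pos: [498.0, 45.5, 325.1]
eef_rot: [[0.095, 0.995, -0.003], [0.995, -0.095, 0.0], [0.0, -0.003, -1.0]]
force: [0.4, 0.1, -0.2]
opening: 0.996
gripper_force: 0.0
time_s: 27.62
eef_pos: [521.8, -233.1, 324.8]
eef_rot: [[0.095, 0.995, -0.002], [0.995, -0.095, 0.002], [0.002, -0.002, -1.0]]
force: [1.3, 0.3, 0.0]
opening: 1.0
gripper_force: 0.0
time_s: 28.25
eef_pos: [538.8, -469.4, 222.1]
eef_rot: [[0.097, 0.995, -0.002], [0.995, -0.097, 0.003], [0.002, -0.003, -1.0]]
force: [-0.1, -0.7, 0.2]
opening: 1.001
gripper_force: 0.0
time_s: 28.62
eef_pos: [540.3, -466.9, 229.2]
eef_rot: [[0.094, 0.996, 0.003], [0.996, -0.094, -0.003], [-0.002, 0.003, -1.0]]
force: [0.4, -0.5, 1.0]
opening: 0.999
gripper_force: 0.0
[320.26618017 140.11012963]
110 [320.3 140.1] [319.8 140.5] [29.  29.7] [ 544.4 -427.    10. ]
125 [320.3 140.1] [319.7 140.5] [28.5 29.1] [ 544.2 -427.    10. ]
140 [320.3 140.1] [319.7 140.4] [28.1 28.8] [ 544.2 -426.9   10. ]
160 [320.3 140.1] [319.7 140.4] [26.9 27.7] [ 544.2 -426.9   10. ]
opt [0.003 0.002 0.001]
opt [-0.004  0.005 -3.14 ]
shift cm [ 4.11  0.04 21.51] turn [0.003 0.002 0.001] tcp [ 540.2 -466.9  229.2] yaw_y -5.42 t 28.675 J6 -41.6
```

```bash
python3 -m pendant '[[1,0,3,0,0,0,1],[1.5,0,5,0,0,0,1],[1.2,0,5,0,0,0,1],[0.4,-0.05,3,0,0,0,1],[0,0,1,0,0,0,1]]' && python3 -m pendant '[[0,0,0,0,0,0,1],[0,0,1.3,0,0,0,1],[0,0,1.3,0,0,0,1],[0,0,0.6,0,0,0,1],[0,0,0,0,0,0,1]]' && python3 - <<'E'
from h import *
go((544.3,-427,13.5),-5.5)
E
```

```text
time_s: 29.3
eef_pos: [542.6, -425.5, 56.0]
eef_rot: [[0.095, 0.996, -0.001], [0.996, -0.095, 0.001], [0.001, -0.001, -1.0]]
force: [0.0, 0.9, -0.1]
opening: 1.004
gripper_force: 0.0
time_s: 29.92
eef_pos: [542.2, -426.6, 23.8]
eef_rot: [[0.096, 0.995, -0.001], [0.995, -0.096, 0.001], [0.001, -0.001, -1.0]]
force: [-0.3, 0.4, -0.5]
opening: 1.0
gripper_force: 0.0
opt [-0.001 -0.001 -0.   ]
opt [-1.000e-03  2.000e-03  3.141e+00]
shift cm [-0.02  0.21  1.03] turn [-0.001 -0.001 -0.   ] tcp [ 542.2 -426.6   23.8] yaw_y -5.51 t 29.925 J6 -39.1
```

```bash
python3 -m pendant '[[0,0.2,0.6,0,0,0,1],[0,0,0.4,0,0,0,1],[0,0,0,0,0,0,1],[0,0,0,0,0,0,0],[0,0,0,0,0,0,-0.4]]' && python3 -m pendant '[[0,0,0,0,0,0,-0.6],[0,0,0,0,0,0,-0.7],[0,0,0,0,0,0,-0.9],[0,0,0,0,0,0,-0.9],[0,0,0,0,0,0,-0.9]]' 25 && python3 -m pendant '[[0,0,0,0,0,0,-0.9],[0,0,0,0,0,0,-0.9]]'
```

```text
time_s: 30.55
eef_pos: [544.6, -427.1, 14.8]
eef_rot: [[0.096, 0.995, 0.0], [0.995, -0.096, -0.0], [-0.0, 0.0, -1.0]]
force: [-0.1, 0.1, 1.0]
opening: 0.831
gripper_force: 0.0
time_s: 31.18
eef_pos: [544.5, -427.0, 14.6]
eef_rot: [[0.096, 0.995, 0.0], [0.995, -0.096, 0.0], [0.0, 0.0, -1.0]]
force: [0.9, -0.5, -0.3]
opening: 0.289
gripper_force: 0.0
time_s: 31.42
eef_pos: [544.5, -427.0, 14.5]
eef_rot: [[0.096, 0.995, 0.0], [0.995, -0.096, 0.0], [0.0, 0.0, -1.0]]
force: [0.1, -0.7, -0.6]
opening: 0.226
gripper_force: 25.0
```

```bash
python3 -m pendant '[[0,0,-1,0,0,0,-0.9],[0,0,-3,0,0,0,-0.9],[0,0,-5,0,0,0,-0.9],[0,0,-6,0,0,0,-0.9],[0,0,-6,0,0,0,-0.9]]' && python3 -m pendant '[[0,0,-5,0,0,0,-0.9],[0,0,-3.5,0,0,0,-0.9],[0,0,-1,0,0,0,-0.9],[0,0,0,0,0,0,-0.9],[0,0,0,0,0,0,-0.9]]' && python3 - <<'E'
from h import *
go((481.6,344.6,320),-5.5)
E
```

```text
time_s: 32.05
eef_pos: [544.2, -426.8, 227.1]
eef_rot: [[0.096, 0.995, 0.0], [0.995, -0.096, -0.0], [-0.0, 0.0, -1.0]]
force: [-0.2, -1.1, -1.3]
opening: 0.226
gripper_force: 25.0
time_s: 32.67
eef_pos: [544.1, -426.7, 317.2]
eef_rot: [[0.096, 0.995, -0.003], [0.995, -0.096, 0.003], [0.003, -0.003, -1.0]]
force: [0.4, -0.4, -1.7]
opening: 0.229
gripper_force: 25.0
opt [-0.003 -0.003 -0.   ]
opt [-0.004  0.005  3.142]
shift cm [ 7.617e+01 -1.362e+01 -4.000e-02] turn [-0.003 -0.003 -0.   ] tcp [ 544.1 -426.7  317.2] yaw_y -5.5 t 32.675 J6 -38.9
```

```bash
python3 -m pendant '[[3.5,-0.6,0,0,0,0,-0.9],[5.5,-1,0,0,0,0,-0.9],[5.5,-1,0,0,0,0,-0.9],[5.5,-1,0,0,0,0,-0.9],[5.5,-1,0,0,0,0,-0.9]]' && python3 -m pendant '[[5.5,-1,0,0,0,0,-0.9],[5.5,-1,0,0,0,0,-0.9],[5.5,-1,0,0,0,0,-0.9],[5.5,-1,0,0,0,0,-0.9],[5.5,-1,0,0,0,0,-0.9]]' && python3 -m pendant '[[5.5,-1,0,0,0,0,-0.9],[5.5,-1,0,0,0,0,-0.9],[5.5,-1,0,0,0,0,-0.9],[4.4,-0.7,3,0,0,0,-0.9],[2.3,-0.3,4,0,0,0,-0.9]]' && python3 -m pendant '[[0,0,4,0,0,0,-0.9],[0,0,2,0,0,0,-0.9],[0,0,0,0,0,0,-0.9],[0,0,0,0,0,0,-0.9]]' && python3 - <<'E'
from h import *
go((481.6,344.6,150),-5.5)
E
```

```text
time_s: 33.3
eef_pos: [522.2, -166.8, 318.0]
eef_rot: [[0.096, 0.995, -0.002], [0.995, -0.096, 0.001], [0.001, -0.003, -1.0]]
force: [0.9, 0.4, -1.1]
opening: 0.226
gripper_force: 25.0
time_s: 33.92
eef_pos: [498.8, 111.4, 318.2]
eef_rot: [[0.096, 0.995, -0.003], [0.995, -0.096, -0.0], [-0.0, -0.002, -1.0]]
force: [-0.5, -0.1, -1.4]
opening: 0.225
gripper_force: 25.0
time_s: 34.55
eef_pos: [481.3, 346.8, 247.8]
eef_rot: [[0.094, 0.996, -0.0], [0.996, -0.094, 0.0], [0.0, -0.0, -1.0]]
force: [0.4, -0.4, -1.5]
opening: 0.228
gripper_force: 25.0
time_s: 35.05
eef_pos: [482.4, 344.6, 190.1]
eef_rot: [[0.096, 0.995, 0.0], [0.995, -0.096, 0.0], [0.0, 0.0, -1.0]]
force: [1.0, -0.3, -1.2]
opening: 0.229
gripper_force: 25.0
opt [ 0. -0. -0.]
opt [-1.000e-03 -1.000e-03  3.141e+00]
shift cm [-0.01 -0.08  4.01] turn [ 0. -0. -0.] tcp [482.4 344.6 190.1] yaw_y -5.51 t 35.05 J6 33.6
```

```bash
python3 -m pendant '[[0,-0.07,1.5,0,0,0,-0.9],[0,0,1.5,0,0,0,-0.9],[0,0,1,0,0,0,-0.9],[0,0,0,0,0,0,-0.9],[0,0,0,0,0,0,-0.9]]' && python3 -m pendant '[[0,0,0.4,0,0,0,-0.9],[0,0,0.4,0,0,0,-0.9],[0,0,0.2,0,0,0,-0.9],[0,0,0,0,0,0,-0.9],[0,0,0,0,0,0,-0.9]]'
```

```text
time_s: 35.67
eef_pos: [481.7, 344.7, 149.9]
eef_rot: [[0.096, 0.995, 0.001], [0.995, -0.096, 0.0], [0.0, 0.001, -1.0]]
force: [0.6, -1.2, -1.2]
opening: 0.227
gripper_force: 25.0
time_s: 36.3
eef_pos: [481.6, 344.6, 139.7]
eef_rot: [[0.096, 0.995, 0.0], [0.995, -0.096, 0.0], [0.0, 0.0, -1.0]]
force: [-0.0, -0.3, -2.2]
opening: 0.226
gripper_force: 25.0
```

```bash
python3 -m pendant '[[0,0,0.25,0,0,0,-0.9],[0,0,0.15,0,0,0,-0.9],[0,0,0,0,0,0,-0.9]]' && python3 -m pendant '[[0,0,0.1,0,0,0,-0.9],[0,0,0,0,0,0,-0.9],[0,0,0.05,0,0,0,-0.9],[0,0,0,0,0,0,-0.9],[0,0,0,0,0,0,-0.9]]'
```

```text
time_s: 36.67
eef_pos: [481.4, 344.6, 135.4]
eef_rot: [[0.096, 0.995, -0.0], [0.995, -0.096, -0.0], [-0.0, -0.0, -1.0]]
force: [-0.2, 0.7, -1.8]
opening: 0.223
gripper_force: 25.0
time_s: 37.3
eef_pos: [481.5, 344.6, 134.2]
eef_rot: [[0.096, 0.995, 0.0], [0.995, -0.096, 0.0], [0.0, 0.0, -1.0]]
force: [1.2, 0.3, -0.8]
opening: 0.227
gripper_force: 25.0
```

```bash
python3 -m pendant '[[0,0,0.05,0,0,0,-0.9],[0,0,0,0,0,0,-0.9],[0,0,0,0,0,0,-0.9]]' && python3 -m pendant '[[0,0,0.04,0,0,0,-0.9],[0,0,0,0,0,0,-0.9],[0,0,0,0,0,0,-0.9]]'
```

```text
time_s: 37.67
eef_pos: [481.6, 344.6, 134.0]
eef_rot: [[0.096, 0.995, 0.0], [0.995, -0.096, 0.0], [0.0, 0.0, -1.0]]
force: [-0.9, -0.9, 3.3]
opening: 0.229
gripper_force: 25.0
time_s: 38.05
eef_pos: [481.6, 344.7, 133.9]
eef_rot: [[0.096, 0.995, 0.001], [0.995, -0.096, 0.0], [0.0, 0.001, -1.0]]
force: [-1.4, -1.4, 6.3]
opening: 0.229
gripper_force: 25.0
```

Seated. I'll release, retreat and look.

```bash
python3 -m pendant '[[0,0,-0.04,0,0,0,-0.4],[0,0,0,0,0,0,-0.3],[0,0,0,0,0,0,-0.2],[0,0,0,0,0,0,-0.2],[0,0,0,0,0,0,-0.2]]' && python3 -m pendant '[[0,0,-1,0,0,0,-0.2],[0,0,-3,0,0,0,-0.2],[0,0,-5,0,0,0,0.5],[-1.5,0,-4,0,0,0,1],[-2.5,0,-2,0,0,0,1]]' && python3 -m pendant '[[0,0,0,0,0,0,1],[0,0,0,0,0,0,1],[0,0,0,0,0,0,1]]' && python3 - <<'E'
from h import *
g=wrist("w9");print((proj(g,(481.6,344.6,129.5))-[240,70])*3.5)
cv2.imwrite("pics/w9b.png",cv2.resize(g["pixels"][70:220,240:400,::-1],None,fx=3.5,fy=3.5,interpolation=cv2.INTER_CUBIC))
E
```

```text
time_s: 38.67
eef_pos: [481.5, 344.6, 133.5]
eef_rot: [[0.096, 0.995, -0.0], [0.995, -0.096, 0.0], [0.0, -0.0, -1.0]]
force: [-0.0, 0.0, 0.0]
opening: 0.398
gripper_force: 0.0
time_s: 39.3
eef_pos: [478.1, 305.1, 287.0]
eef_rot: [[0.095, 0.995, 0.004], [0.995, -0.095, 0.002], [0.003, 0.004, -1.0]]
force: [-0.0, -0.4, -0.5]
opening: 0.678
gripper_force: 0.0
time_s: 39.67
eef_pos: [477.2, 305.2, 282.5]
eef_rot: [[0.095, 0.995, -0.002], [0.995, -0.095, -0.001], [-0.001, -0.002, -1.0]]
force: [-0.2, -0.5, 0.4]
opening: 0.983
gripper_force: 0.0
[283.34915345 271.70097621]
```

View pics/w9b.png

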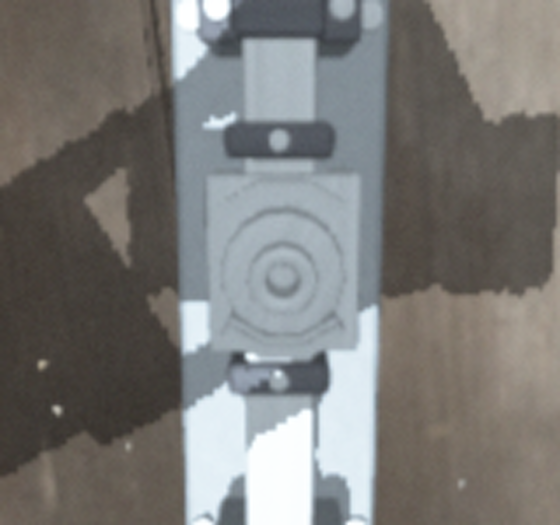

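The bush sits neck up with its flange centred at about (283,271), as predicted, and the saddle is level between the collars at (280,140) and (280,378).

```bash
python3 -c "
from workcell import *
print(hand_in())"
```

```text
the job is handed in; nothing more can be done
None
```

The job is handed in: the saddle hangs on the bar between the collars, with the spacer ring in its nest and the drill bush neck up on the ring, all released. My last picture showed everything in place; the hand-in call returned no verdict.

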